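Ballast the instrument base and hold its cover plate over the screw holes

ROBOT

A 6-joint arm with a two-finger parallel gripper is mounted at the origin on a cart in front of the work surface, level with it; the furniture and walls round the work are solid. World frame = base frame: x ahead of the robot, y to its left, z up, the work surface at z = 0. Lengths are in m, angles in rad, forces in N, time in s.
With the tool pointing down it reaches from about 0.375 to 0.9 m from the base axis. Payload 3.1 kg.
Tool frame: the origin (TCP) lies between the finger pads; the fingertips stand 8 mm ahead of it and the grasp point (between the pads) lies 11 mm behind it; z points along the fingers, y is the line along which they close (so a half turn about z gives the same grasp; the last joint's range is limited). The gripper opens to 87 mm and grips with 3 to 60 N. Pads are 19 mm wide; open, the fingers measure 117 mm over their backs; the gripper's body (75 mm by 190 mm) begins 51 mm behind the grasp point.
Start: joints at [0.958, 0.527, 1.433, -0, 1.181, -0.178], TCP at [0.263, 0.567, 0.231] pointing down, gripper open.
Joint ranges: [-3.08, 3.08], [-0.75, 2.2], [0.22, 2.44], [-1.43, 4.57], [0, 2.65], [-2.85, 2.85]. Speed limits (rad/s): [2.79, 2.79, 3.14, 3.14, 3.14, 3.14].

INTERFACE

Orientations are given as a unit quaternion [x, y, z, w].
In Python, from rig import robot, vision, job gives the robot as it stands.
- The arm moves only by the shell command python3 -m handwheel 'ROWS' [OPENING] [FORCE]. ROWS is JSON, a list of rows, each a list of 4 numbers: the shift along the tool's x, y, z as a fraction of full scale, then the turn about the tool's z as a fraction of full scale. A call has 1 to 20 rows; each row is the pose to reach, as a shift and turn from the pose commanded when the call began, along the tool's axes at that moment, turning the shorter way round; what a row does not reach only later rows make up. Full scale, the value 1, is 300 mm for a shift and 2 pi rad for a turn. A row lasts 1/12 s, in which the tool goes at most 41.7 mm and 7.16 degrees, less where a joint would pass 70% of its speed; a pose out of reach is approached as far as the arm can. A call with a number of a shift or a turn outside -1 to 1 is refused whole. A call with a gripper value outside its range is refused whole. OPENING is the opening in per cent of the stroke, from 0 (shut) to 100 (fully open), set as the call begins (- or left out, the last holds). The fingers move at their own pace and stop on an object; FORCE is the grip in N (left out, the last holds). Time passes only in rows, so rows that repeat a pose let the fingers close. It gives the time, the measured TCP pose, the force, the opening and the grip force at its end, in the units of the state.
- robot.get_obs(): the state, without advancing time (a new reading comes with each control period).
- vision.camera(name): name is "side" or "top"; returns a dict with "frame" (384x512x3 uint8, red, green, blue), "K" (3x3 intrinsics, pixels), "cam_to_world" (4x4, takes a point from camera to world coordinates). Camera axes: x right, y down, z forward; pixel columns grow to the right and rows downward; lengths in m; the calibration is good to about 2 mm. A picture is of the moment at which its call begins. There is no depth.
- job.hand_in(): hands the job in; it is judged then, once.
Trained networks look in the newest picture that a camera, given by its name, has taken for a name from the list of things; names that differ only in an ending like _2 or _b are one class to them, and where a whole thing is asked for, a point or a joint stands for the part that bears it (a point fixed in the world has none). Each returns a list of dicts, best first, with "conf" (0 to 1); they miss things now and then, are a little off and sometimes report something else, mostly with a low value. They report only what shows in the picture. A call takes as long as a camera call.
- vision.look_for(camera, label): "point" ([row, column] in pixels, amid what is visible of it).
- vision.outline_of(camera, label): "mask" (384x512 bool, what is visible of it) and "point" ([row, column] in pixels, amid what is visible of it).
The state is a dict: "time": time; "q": joint angles; "joint_velocities": joint speeds; "joint_torque": joint torques, N m; "position": TCP position; "tool_rot": TCP orientation; "ft_force": force on the tool from outside, world axes, zero at the start; "moment": the same for the moment, N m; "grip_width": finger opening in m; "grip_force": force on a finger pad.
Only numpy, scipy, OpenCV 4.12 (cv2) and the standard library are available. Lean on these libraries where they do the work, as an engineer would, in place of code of your own. Each camera call takes 0.05 s, during which the arm holds its last target. There are 200 camera calls.

TASK

Pour all six steel balls from the handled cup into the well of the instrument base, and stand the empty cup upright on the bench again. Then pick up the cover plate and hold it level, hovering about one to two centimetres above the base without touching it, every hole of the plate right over its matching threaded hole (wide pair over wide pair), so that the screws could go in. Finish while still holding the plate there, and leave the other things on the bench alone.

Things in the scene. Friction and masses are not known exactly. Their poses are not given: they have to be found in the camera images.
- base: fixed grey painted base block, 160 (x) x 120 (y) x 50 mm high, with an open-topped well in the middle, 108 (x) x 80 (y) mm, its floor 8 mm up. Origin: centre of the underside; z up, x away from the robot within 20 degrees. Four 6 mm threaded holes in the top of its end walls: the pair at +x is 88 mm apart, the pair at -x 52 mm
- cover: loose aluminium cover plate, 160 (x) x 120 (y) x 4 mm, about 0.26 kg, flat on the bench, with four 8 mm through holes patterned like the base's (wide pair at +x) and a central upright grip block 44 (x) x 24 (y) mm, its top 40 mm above the underside. Origin: centre of the underside; z up, x away from the robot within 23 degrees
- cover_grip (a point): centre of the grip block, 27 mm above the plate's underside; grasp the block across its 24 mm width (plate's y)
- cup: loose white flared cup, about 80 g, holding six balls: foot 52, rim 96, height 36 mm, walls 3 mm, leaning out 31 degrees; one bar handle along +x, away from the robot within 30 degrees. Origin: centre of the underside, z up. Tipped 80 degrees, to any side, all balls roll out over the rim. It is left or right of the base, the cover plate on the other side
- cup_handle (a point): middle of the handle bar, 87 mm from the cup's axis and 31 mm above its underside; the bar is 14 mm wide (cup's y), 16 mm tall, about 65 mm long, its outer end 115 mm from the axis
- cup_lip (a point): point on the rim opposite the handle: 47 mm from the axis along the cup's -x, 36 mm above its underside
- base_hole1 (a point): mouth of threaded hole 1 of the base, in its top face 50 mm up, at x +67, y +44 mm in the base's frame
- cover_hole1 (a point): centre of through hole 1 of the cover plate, on its underside, at x +67, y +44 mm in the plate's frame; belongs over base hole 1
- base_hole2 (a point): mouth of threaded hole 2 of the base, in its top face 50 mm up, at x +67, y -44 mm in the base's frame
- cover_hole2 (a point): centre of through hole 2 of the cover plate, on its underside, at x +67, y -44 mm in the plate's frame; belongs over base hole 2
- base_hole3 (a point): mouth of threaded hole 3 of the base, in its top face 50 mm up, at x -67, y +26 mm in the base's frame
- cover_hole3 (a point): centre of through hole 3 of the cover plate, on its underside, at x -67, y +26 mm in the plate's frame; belongs over base hole 3
- base_hole4 (a point): mouth of threaded hole 4 of the base, in its top face 50 mm up, at x -67, y -26 mm in the base's frame
- cover_hole4 (a point): centre of through hole 4 of the cover plate, on its underside, at x -67, y -26 mm in the plate's frame; belongs over base hole 4
- ball1_center (a point): centre of steel ballast ball 1 of six, 14 mm across, about 12 g, at first in the cup
- ball2_center (a point): centre of steel ballast ball 2 of six, 14 mm across, about 12 g, at first in the cup
- ball3_center (a point): centre of steel ballast ball 3 of six, 14 mm across, about 12 g, at first in the cup
- ball4_center (a point): centre of steel ballast ball 4 of six, 14 mm across, about 12 g, at first in the cup
- ball5_center (a point): centre of steel ballast ball 5 of six, 14 mm across, about 12 g, at first in the cup
- ball6_center (a point): centre of steel ballast ball 6 of six, 14 mm across, about 12 g, at first in the cup
- loupe: bystander, to be left alone: black eye loupe, 35 mm round, 32 mm tall; origin at the centre of its underside
- lens_clock: bystander, to be left alone: round dial gauge, 61 x 43 x 13 mm, lying flat; origin at the centre of its underside
- screw_jar: bystander, to be left alone: small lidded round jar, 42 mm across, 30 mm tall; origin at the centre of its underside
- driver: bystander, to be left alone: small screwdriver, 159 mm long, 13 mm thick, lying along its own y axis; origin at the centre of its underside

How it is judged:
On the way, in this order (a step that is already met when the one before it is completed fails the run):
1. all six balls lie in the base's well (x of ball1_center in the frame of base between -0.055 and 0.055 m and y of ball1_center in the frame of base between -0.041 and 0.041 m and z of ball1_center in the frame of base between 0.005 and 0.045 m and x of ball2_center in the frame of base between -0.055 and 0.055 m and y of ball2_center in the frame of base between -0.041 and 0.041 m and z of ball2_center in the frame of base between 0.005 and 0.045 m and x of ball3_center in the frame of base between -0.055 and 0.055 m and y of ball3_center in the frame of base between -0.041 and 0.041 m and z of ball3_center in the frame of base between 0.005 and 0.045 m and x of ball4_center in the frame of base between -0.055 and 0.055 m and y of ball4_center in the frame of base between -0.041 and 0.041 m and z of ball4_center in the frame of base between 0.005 and 0.045 m and x of ball5_center in the frame of base between -0.055 and 0.055 m and y of ball5_center in the frame of base between -0.041 and 0.041 m and z of ball5_center in the frame of base between 0.005 and 0.045 m and x of ball6_center in the frame of base between -0.055 and 0.055 m and y of ball6_center in the frame of base between -0.041 and 0.041 m and z of ball6_center in the frame of base between 0.005 and 0.045 m), for 0.2 s.
2. the cup stands upright on the bench, let go (height (world z) of cup between -0.006 and 0.006 m and angle between cup's own z axis and vertical below 0.1 rad and contact force between the fingers and cup below 0.1 N), for 0.2 s.
At the end, for the whole second after the job is handed in: All six balls lie in the well; the cup stands upright on the bench, let go; the fingers hold the cover plate still and level (within 0.1 rad), its underside at every hole 3 to 30 mm above the base's top, touching neither base nor cup, each plate hole within 4 mm horizontally of its threaded hole (all of step 1 and all of step 2 and horizontal distance between cover_hole1 and base_hole1 below 0.004 m and horizontal distance between cover_hole2 and base_hole2 below 0.004 m and horizontal distance between cover_hole3 and base_hole3 below 0.004 m and horizontal distance between cover_hole4 and base_hole4 below 0.004 m and z of cover_hole1 in the frame of base_hole1 between 0.003 and 0.03 m and z of cover_hole2 in the frame of base_hole2 between 0.003 and 0.03 m and z of cover_hole3 in the frame of base_hole3 between 0.003 and 0.03 m and z of cover_hole4 in the frame of base_hole4 between 0.003 and 0.03 m and angle between cover's own z axis and vertical below 0.1 rad and contact force between cover and base below 0.1 N and contact force between cover and cup below 0.1 N and contact force between the fingers and cover above 1 N and linear speed of cover below 0.02 m/s); the arm keeps its last pose, push and grip.
It fails at once if the loupe is pushed more than 30 mm from its place (distance of loupe from where it was at the start of the episode above 0.03 m).
It fails at once if the lens clock is pushed more than 30 mm from its place (distance of lens_clock from where it was at the start of the episode above 0.03 m).
It fails at once if the screw jar is pushed more than 30 mm from its place (distance of screw_jar from where it was at the start of the episode above 0.03 m).
It fails at once if the driver is pushed more than 30 mm from its place (distance of driver from where it was at the start of the episode above 0.03 m).
It also fails if it takes over 64 s, if anything falls off the work surface, if the arm or the gripper's body presses on something with over 40 N, if the wrist force passes 120 N, or if a joint passes its speed limit or range.

## Working session

There is one attempt and no reset: what is moved stays moved. The work goes in short steps, Python scripts to look and compute and a shell command to move; the robot and the scene stay as the last step left them, time stands still between calls to the robot, and variables do not carry over. Pictures are saved under pics/ and viewed, at most 10 in all, crops included, and the job is handed in when it is done.

```bash
mkdir -p pics; cat > h.py <<'E'
import numpy as np, cv2
from rig import robot, vision, job
from scipy.spatial.transform import Rotation as R
def cam(n): return vision.camera(n)
def ray(c,p,z):
    K=c["K"];T=np.array(c["cam_to_world"]);d=T[:3,:3]@np.linalg.inv(K)@np.array([p[1],p[0],1.])
    o=T[:3,3];return o+d*(z-o[2])/d[2]
def px(c,P):
    T=np.linalg.inv(np.array(c["cam_to_world"]));q=np.array(c["K"])@(T[:3,:3]@np.array(P)+T[:3,3]);return q[[1,0]]/q[2]
def save(c,n,crop=None,s=1.5):
    f=c["frame"][:,:,::-1]
    if crop: f=f[crop[0]:crop[1],crop[2]:crop[3]]
    cv2.imwrite("pics/"+n,cv2.resize(f,None,fx=s,fy=s))
def tri(c1,p1,c2,p2):
    A=[];b=[]
    for c,p in((c1,p1),(c2,p2)):
        T=np.array(c["cam_to_world"]);d=T[:3,:3]@np.linalg.inv(c["K"])@np.array([p[1],p[0],1.]);d/=np.linalg.norm(d)
        M=np.eye(3)-np.outer(d,d);A.append(M);b.append(M@T[:3,3])
    return np.linalg.lstsq(np.vstack(A),np.hstack(b),rcond=None)[0]
def off(target,yaw):
    "rows numbers: shift/turn from current commanded pose; yaw= world dir (rad) of tool y"
    o=robot.get_obs();Rm=R.from_quat(o["tool_rot"]).as_matrix()
    s=Rm.T@(np.array(target)-o["position"])/.3
    cy=np.arctan2(Rm[1,1],Rm[0,1]);dy=(yaw-cy+np.pi/2)%np.pi-np.pi/2
    return s.round(4),round(-dy*np.sign(-Rm[2,2])/(2*np.pi),4)
E
python3 - <<'E'
from h import *
np.set_printoptions(precision=4,suppress=True)
ct=cam("top");cs=cam("side");save(ct,"t0.png");save(cs,"s0.png")
print(np.array(ct["cam_to_world"]),np.array(cs["cam_to_world"]))
Z={"cup_handle":.031,"cup_lip":.036,"cover_grip":.04,"base_hole1":.05,"base_hole2":.05,"base_hole3":.05,"base_hole4":.05,"cover_hole1":.004,"cover_hole2":.004,"cover_hole3":.004,"cover_hole4":.004,"cup":.02,"loupe":.03,"lens_clock":.013,"screw_jar":.03,"driver":.01}
for n,z in Z.items():
    for c,k in((ct,"top"),(cs,"side")):
        print(n,k,[(np.round(r["conf"],2),np.round(r["point"]),ray(c,r["point"],z)[:2]) for r in vision.look_for(k,n)[:2]])
print(robot.get_obs())
E
```

```text
[[ 0.0237 -0.9928  0.1173  0.3842]
 [-0.9996 -0.0218  0.0177 -0.0173]
 [-0.0151 -0.1177 -0.9929  1.2621]
 [ 0.      0.      0.      1.    ]] [[-0.9856 -0.0975  0.1382  0.3682]
 [-0.1691  0.5846 -0.7935  0.8735]
 [-0.0035 -0.8055 -0.5926  0.7197]
 [ 0.      0.      0.      1.    ]]
cup_handle top [(np.float64(0.95), array([194., 340.]), array([ 0.5437, -0.2598])), (np.float64(0.53), array([155., 228.]), array([0.6588, 0.0897]))]
cup_handle side [(np.float64(0.7), array([155., 264.]), array([ 0.5462, -0.2828]))]
cup_lip top [(np.float64(0.9), array([196., 341.]), array([ 0.5354, -0.2631]))]
cup_lip side [(np.float64(0.89), array([154., 267.]), array([ 0.5343, -0.2796]))]
cover_grip top [(np.float64(0.97), array([197., 166.]), array([0.5207, 0.2734]))]
cover_grip side [(np.float64(0.86), array([289., 238.]), array([0.5088, 0.3161]))]
base_hole1 top [(np.float64(0.83), array([194., 239.]), array([0.5333, 0.0495]))]
base_hole1 side [(np.float64(0.72), array([215., 249.]), array([0.5297, 0.0727]))]
base_hole2 top [(np.float64(0.83), array([194., 239.]), array([0.5333, 0.0495]))]
base_hole2
[... 2007 characters left out ...]
0.44), array([154., 358.]), array([ 0.677 , -0.3222]))]
driver side [(np.float64(0.45), array([288., 235.]), array([0.5222, 0.2909])), (np.float64(0.26), array([218., 250.]), array([0.5358, 0.0343]))]
{'time': 1.7, 'q': array([ 0.9575,  0.5275,  1.4327,  0.    ,  1.1814, -0.1785]), 'joint_velocities': array([-0.0013, -0.0005, -0.0009, -0.0013,  0.0013, -0.0008]), 'joint_torque': array([  0.001 , -43.9999, -17.6983,   0.0635,   0.0505,  -0.    ]), 'position': array([0.2632, 0.5668, 0.2305]), 'tool_rot': array([ 0.2157,  0.9765, -0.    , -0.    ]), 'ft_force': array([-0.0695,  0.9684,  0.5846]), 'moment': array([ 0.0609, -0.0755, -0.0305]), 'grip_force': 0.0, 'grip_width': 0.08709860730817066}
```

```bash
python3 - <<'E'
from h import *
c=cam("top");save(c,"t1.png",(110,290,110,400),2.7)
E
```

```text
(no output)
```

View pics/t1.png

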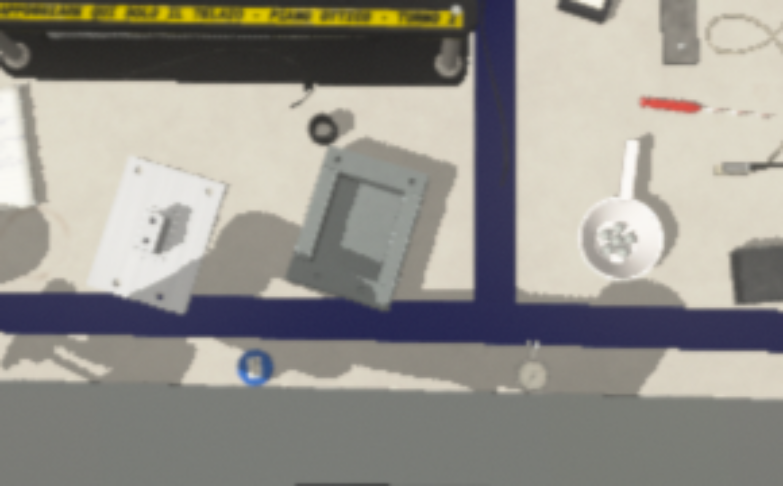

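View pics/s0.png

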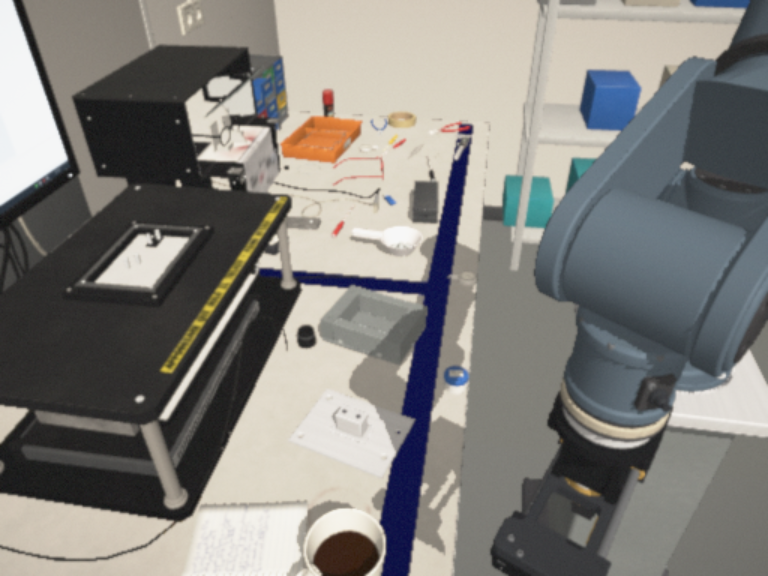

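```bash
cat > fit.py <<'E'
from h import *
from scipy.optimize import minimize
a=np.linspace(0,2*np.pi,40)
def box(lx,ly,z0,z1,cx=0): return np.array([[cx+i*lx/2,j*ly/2,z] for i in(-1,1) for j in(-1,1) for z in(z0,z1)])
def ring(r,z): return np.c_[r*np.cos(a),r*np.sin(a),0*a+z]
M={"base":[box(.16,.12,0,.05)],"cover":[box(.16,.12,0,.004),box(.044,.024,0,.04)],
   "cup":[np.vstack([ring(.026,0),ring(.048,.036)]),box(.065,.014,.023,.039,.0825)]}
S=4
def render(c,name,p,zoff=0):
    m=np.zeros((384*S,512*S),np.uint8);Rm=R.from_euler("z",p[2]).as_matrix()
    for part in M[name]:
        q=np.array([px(c,Rm@v+[p[0],p[1],zoff])[::-1] for v in part])
        cv2.fillConvexPoly(m,cv2.convexHull(np.round((q+.5)*S).astype(np.int32)),1)
    return m.astype(bool)
def fit(name,p0,cams):
    obs=[]
    for k,c in cams.items():
        r=vision.outline_of(k,name)
        if r: obs.append((c,np.kron(r[0]["mask"],np.ones((S,S),bool)),r[0]["conf"]))
    f=lambda p:-sum((render(c,name,p)&m).sum()/(render(c,name,p)|m).sum() for c,m,_ in obs)
    best=min((minimize(f,p0,method="Nelder-Mead",options=dict(initial_simplex=[p0]+[np.add(p0,d) for d in np.diag([.01,.01,s])],xatol=2e-4,fatol=1e-4)) for s in(.15,-.15)),key=lambda r:r.fun)
    return best.x,best.fun/len(obs)
E
python3 - <<'E'
from fit import *
ct=cam("top");cs=cam("side")
for n,p in(("base",[.533,.045,-.27]),("cover",[.53,.28,-.3]),("cup",[.53,-.265,-.15])):
    for cams in ({"top":ct},{"side":cs},{"top":ct,"side":cs}):
        x,v=fit(n,p,cams);print(n,list(cams),x.round(4),round(v,3))
# holes by hand from crop (x,y)/2.7
for q in((338,158),(412,181),(137,170),(209,191),(115,283),(161,296)):
    print(ray(ct,(110+q[1]/2.7-.3,110+q[0]/2.7-.3),.05 if q[0]>300 else .004).round(4))
E
```

```text
base ['top'] [ 0.5381  0.0421 -0.2688] -0.971
base ['side'] [ 0.537   0.0408 -0.2778] -0.966
base ['top', 'side'] [ 0.5374  0.0416 -0.2707] -0.966
cover ['top'] [ 0.5287  0.2797 -0.2749] -0.972
cover ['side'] [ 0.5266  0.2789 -0.2747] -0.978
cover ['top', 'side'] [ 0.528   0.2792 -0.2753] -0.971
cup ['top'] [ 0.5311 -0.2568 -0.1196] -0.781
cup ['side'] [ 0.5301 -0.2588 -0.139 ] -0.924
cup ['top', 'side'] [ 0.5303 -0.2579 -0.1157] -0.845
[0.614  0.0647 0.05  ]
[ 0.5893 -0.02    0.05  ]
[0.6033 0.3049 0.004 ]
[0.5801 0.2186 0.004 ]
[0.4692 0.3239 0.004 ]
[0.4552 0.2693 0.004 ]
```

```bash
python3 - <<'E'
from h import *
y=-.125
print(off([.6165,-.269,.16],y+np.pi/2)); o=robot.get_obs(); print(R.from_quat(o["tool_rot"]).as_matrix().round(3))
E
```

```text
(array([-2.2416, -2.0308,  0.2351]), np.float64(-0.0493))
[[-0.907  0.421 -0.   ]
 [ 0.421  0.907 -0.   ]
 [-0.    -0.    -1.   ]]
```

```bash
python3 -m handwheel '[[-0.75,-0.68,0,0],[-0.75,-0.68,0,0],[-0.75,-0.68,0,0],[-0.75,-0.68,0,0],[-0.75,-0.68,0,0],[-0.75,-0.68,0,0],[-0.75,-0.68,0,0],[-0.75,-0.68,0,0]]' 70
python3 -m handwheel '[[-0.75,-0.68,0,0],[-0.75,-0.68,0,0],[-0.75,-0.68,0,0],[-0.75,-0.68,0,0],[-0.75,-0.68,0,0],[-0.75,-0.68,0,0],[-0.75,-0.68,0,0],[-0.75,-0.68,0,0]]'
python3 - <<'E'
from h import *
print(off([.6165,-.269,.12],-.125+np.pi/2))
E
```

```text
time: 3.12
position: [0.383, 0.2828, 0.2308]
tool_rot: [0.217, 0.976, -0.001, 0.001]
ft_force: [0.0, -0.8, 0.2]
grip_width: 0.0617
grip_force: 0.0
time: 3.78
position: [0.503, 0.0018, 0.2311]
tool_rot: [0.218, 0.976, -0.001, 0.003]
ft_force: [0.6, 0.5, 0.2]
grip_width: 0.0609
grip_force: 0.0
(array([-0.7242, -0.6559,  0.375 ]), np.float64(-0.05))
```

```bash
python3 -m handwheel '[[-0.72,-0.655,0.15,-0.05],[-0.72,-0.655,0.15,-0.05],[-0.72,-0.655,0.15,-0.05],[-0.72,-0.655,0.15,-0.05],[-0.72,-0.655,0.15,-0.05],[-0.72,-0.655,0.15,-0.05],[-0.72,-0.655,0.15,-0.05],[-0.72,-0.655,0.37,-0.05],[-0.72,-0.655,0.37,-0.05],[-0.72,-0.655,0.37,-0.05],[-0.72,-0.655,0.37,-0.05]]'
python3 - <<'E'
from h import *
print(off([.6165,-.269,.02],-.125+np.pi/2))
ct=cam("top");cs=cam("side")
for k,c in(("top",ct),("side",cs)):
    for r in vision.outline_of(k,"cup_handle")[:1]:
        m=r["mask"];print(k,r["conf"],m.sum())
a=ct["frame"][120:240,280:400,::-1];b=cs["frame"][110:210,200:320,::-1]
cv2.imwrite("pics/g1.png",np.hstack([cv2.resize(a,(390,390)),cv2.resize(b,(390,390))]))
print(px(ct,[.6165,-.269,.039]),px(ct,[.6434,-.2722,.039]),px(ct,[.53,-.258,.036]))
E
```

```text
time: 4.7
position: [0.6114, -0.2609, 0.1179]
tool_rot: [0.06, 0.998, 0.001, -0.002]
ft_force: [0.6, -0.2, 1.0]
grip_width: 0.0611
grip_force: 0.0
(array([-0.0214, -0.0254,  0.326 ]), np.float64(0.0007))
side 0.81 473
[170.30307829 343.27981018] [161.74616862 344.29843058] [198.21826908 339.54320923]
```

View pics/g1.png

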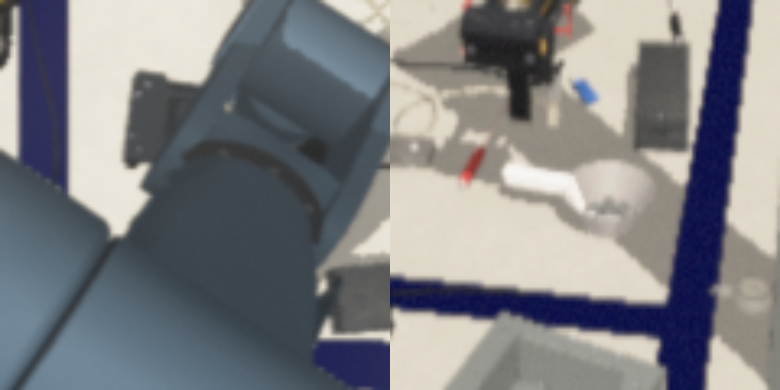

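```bash
python3 -m handwheel '[[-0.01,-0.02,0,0],[-0.01,-0.02,0.1,0],[-0.01,-0.02,0.2,0],[-0.01,-0.02,0.32,0],[-0.01,-0.02,0.32,0],[-0.01,-0.02,0.32,0]]'
python3 - <<'E'
from h import *
print(off([.6165,-.269,.02],-.125+np.pi/2))
E
```

```text
time: 5.4
position: [0.6139, -0.2676, 0.0225]
tool_rot: [0.06, 0.998, 0.001, -0.002]
ft_force: [0.4, -0.3, 0.5]
grip_width: 0.061
grip_force: 0.0
(array([-0.0093, -0.0036,  0.0082]), np.float64(0.0007))
```

```bash
python3 -m handwheel '[[0,0,0.005,0],[0,0,0.005,0],[0,0,0.005,0],[0,0,0.005,0],[0,0,0.005,0],[0,0,0.005,0],[0,0,0.005,0],[0,0,0.005,0]]' 0 60
python3 -m handwheel '[[0,0,-0.05,0],[0,0,-0.1,0],[0,0,-0.15,0],[0,0,-0.2,0],[0,0,-0.25,0],[0,0,-0.3,0],[0,0,-0.35,0],[0,0,-0.35,0]]'
python3 - <<'E'
from h import *
cs=cam("side");save(cs,"lift.png",(90,260,160,340),3)
E
```

```text
time: 6.07
position: [0.6149, -0.2683, 0.0222]
tool_rot: [0.06, 0.998, -0.0, 0.0]
ft_force: [-0.2, -0.2, -0.5]
grip_width: 0.0156
grip_force: 0.0
time: 6.73
position: [0.6169, -0.2694, 0.1313]
tool_rot: [0.06, 0.998, -0.002, 0.003]
ft_force: [1.0, 0.0, -1.2]
grip_width: 0.0131
grip_force: 60.0
```

View pics/lift.png

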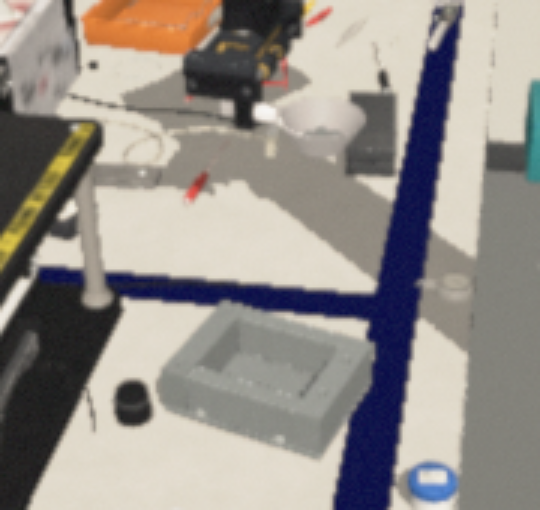

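```bash
python3 - <<'E'
from h import *
ct=cam("top");cs=cam("side")
# leg foot / table corner
t=(110+60/2.7,110+452/2.7); print("foot",ray(ct,t,0), ray(cs,(285/1.5,290/1.5),0))
f=ray(cs,(300/3+90,97/3+160),0);print("foot2",f)
for z in(.1,.15,.2,.25,.3): print(z,"side corner",ray(cs,(90+120/3,160+103/3),z),"top edge row", px(ct,ray(cs,(90+120/3,160+103/3),z)))
B=np.array([.5375,.0415]);u=np.array([np.cos(.271),-np.sin(.271)])
print(B+.091*u, off(list(B+.091*u)+[.12],-.271+np.pi/2))
E
```

```text
foot [ 0.7441197 -0.0656852  0.       ] [ 0.74009282 -0.08240777  0.        ]
foot2 [ 0.74322119 -0.08188666  0.        ]
0.1 side corner [ 0.79179034 -0.29412742  0.1       ] top edge row [108.80058207 355.81546515]
0.15 side corner [ 0.75761817 -0.19992178  0.15      ] top edge row [113.9264234  326.86889907]
0.2 side corner [ 0.723446   -0.10571614  0.2       ] top edge row [119.53990057 295.16856401]
0.25 side corner [ 0.68927383 -0.0115105   0.25      ] top edge row [125.71407406 260.30187393]
0.3 side corner [0.65510166 0.08269514 0.3       ] top edge row [132.53736676 221.76948868]
[0.62517884 0.01713975] (array([0.0791, 0.9478, 0.0233]), np.float64(0.0239))
```

View pics/t0.png

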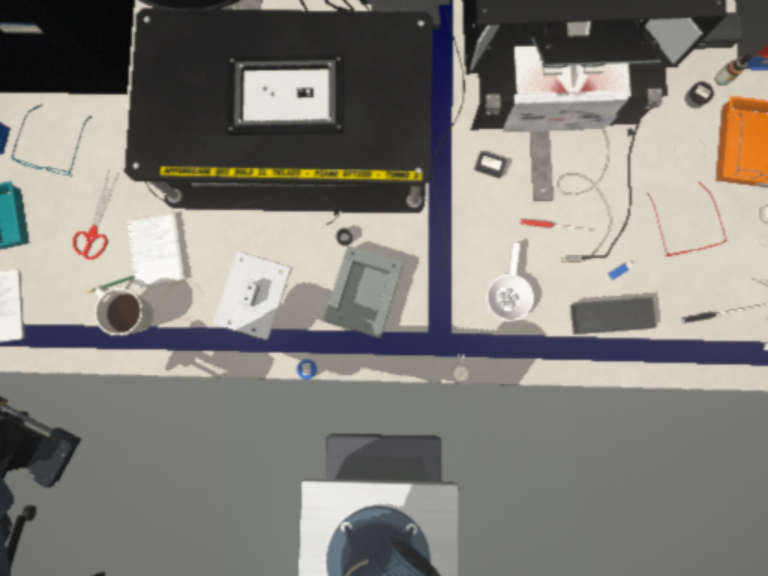

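```bash
python3 -m handwheel '[[0,0.02,0,0],[0.01,0.06,0,0],[0.01,0.12,0,0.005],[0.02,0.2,0,0.005],[0.02,0.28,0,0.01],[0.03,0.36,0,0.01],[0.04,0.44,0,0.015],[0.04,0.52,0,0.015],[0.05,0.6,0,0.02],[0.06,0.68,0,0.024],[0.06,0.75,0,0.024],[0.07,0.82,0,0.024],[0.07,0.87,0,0.024],[0.08,0.91,0,0.024],[0.08,0.935,0,0.024],[0.08,0.948,0,0.024],[0.08,0.948,0,0.024],[0.08,0.948,0,0.024]]'
python3 - <<'E'
from fit import *
cs=cam("side");ct=cam("top")
r=vision.outline_of("side","cup"); print([ (q["conf"],q["point"],q["mask"].sum()) for q in r[:1]])
h=robot.get_obs()["position"];g=h+[0,0,.011]
u=np.array([np.cos(.271),-np.sin(.271)])
# compare rendered level cup with mask
p=[*(h[:2]-.087*u),-.271]
m=render(cs,"cup",p,g[2]-.031)[::4,::4]; mm=r[0]["mask"]
f=cs["frame"].copy();ed=cv2.morphologyEx(m.astype(np.uint8),cv2.MORPH_GRADIENT,np.ones((2,2)));f[ed>0]=[255,0,0]
cv2.imwrite("pics/over.png",cv2.resize(f[110:290,170:330,::-1],None,fx=3,fy=3)); print((m&mm).sum()/(m|mm).sum(),h)
E
```

```text
time: 8.38
position: [0.6255, 0.0163, 0.127]
tool_rot: [0.135, 0.991, -0.0, 0.0]
ft_force: [0.0, -0.6, -1.7]
grip_width: 0.0134
grip_force: 60.0
[(0.76, [181.1, 243.6], np.int64(677))]
0.7283680175246441 [0.62542848 0.01588941 0.12704287]
```

View pics/over.png

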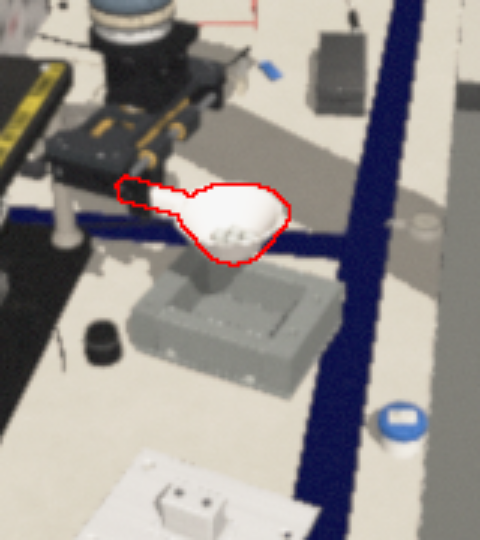

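```bash
python3 -m handwheel '[[0,0,0.05,0],[0,0,0.1,0],[0,0,0.15,0],[0,0,0.2,0],[0,0,0.2,0],[0,0,0.2,0]]'
python3 -m handwheel '[[0,0,0,0],[0,0,0,0],[0,0,-0.02,0],[0,0,-0.04,0],[0,0,-0.06,0],[0.005,0,-0.08,0],[0.01,0,-0.1,0],[0.01,0,-0.12,0],[0.015,0,-0.14,0],[0.02,0,-0.16,0],[0.025,0,-0.18,0],[0.027,0,-0.19,0],[0.027,0,-0.19,0]]' 0 6
cat > look.py <<'E'
import sys
from h import *
cs=cam("side");f=cs["frame"].copy()
u=np.array([np.cos(.271),-np.sin(.271)])
r=vision.outline_of("side","cup");g=robot.get_obs()["position"]+[0,0,.011]
# tilt: best fit of tilted cup about grasp
from fit import M
best=[]
for th in range(-10,125,3):
    t=np.radians(th);m=np.zeros((384,512),np.uint8);Rm=R.from_euler("z",-.271).as_matrix()@R.from_euler("y",-t).as_matrix()
    for part in M["cup"]:
        q=np.array([px(cs,g+Rm@(v-[.087,0,.031]))[::-1] for v in part]);cv2.fillConvexPoly(m,cv2.convexHull(np.round(q).astype(np.int32)),1)
    mm=r[0]["mask"];best.append(((m.astype(bool)&mm).sum()/(m.astype(bool)|mm).sum(),th))
print("tilt",sorted(best)[-3:],"conf",r[0]["conf"]);print("H local",(g[:2]-[.5375,.0415])@u,g[2])
cv2.imwrite("pics/"+sys.argv[1],cv2.resize(f[110:260,170:330,::-1],None,fx=3,fy=3))
E
python3 look.py p1.png
```

```text
time: 9.03
position: [0.6247, 0.0164, 0.0664]
tool_rot: [0.136, 0.991, -0.0, -0.001]
ft_force: [0.1, 0.6, -0.8]
grip_width: 0.0136
grip_force: 60.0
time: 10.12
position: [0.6179, 0.0191, 0.1251]
tool_rot: [0.135, 0.991, -0.0, 0.001]
ft_force: [0.4, 1.2, -2.6]
grip_width: 0.0141
grip_force: 6.0
tilt [(np.float64(0.6307385229540918), 53), (np.float64(0.6754297269969667), 50), (np.float64(0.6809378185524975), 47)] conf 0.76
H local 0.08308479004605038 0.13514198756160822
```

```bash
python3 -m handwheel '[[0.01,0,-0.02,0],[0.02,0,-0.035,0],[0.03,0,-0.05,0],[0.04,0,-0.065,0],[0.06,0,-0.08,0],[0.08,0,-0.09,0],[0.1,0,-0.1,0],[0.127,0,-0.117,0],[0.15,0,-0.12,0],[0.17,0,-0.125,0],[0.19,0,-0.13,0],[0.21,0,-0.13,0],[0.225,0,-0.13,0],[0.243,0,-0.13,0],[0.243,0,-0.13,0],[0.243,0,-0.13,0]]'
python3 look.py p2.png
```

```text
time: 11.55
position: [0.5471, 0.0388, 0.163]
tool_rot: [0.135, 0.991, -0.0, -0.0]
ft_force: [-0.7, 0.6, -0.7]
grip_width: 0.014
grip_force: 6.0
tilt [(np.float64(0.6118848653667596), 47), (np.float64(0.6389413988657845), 50), (np.float64(0.6396917148362236), 53)] conf 0.67
H local 0.010611220045763772 0.17405934822058164
```

View pics/p2.png

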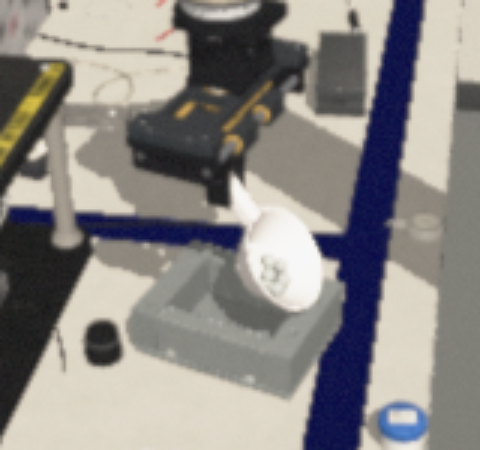

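```bash
python3 -m handwheel '[[-0.02,0,0,0],[-0.05,0,0,0],[-0.08,0,0,0],[-0.11,0,0.01,0],[-0.13,0,0.02,0],[-0.133,0,0.03,0],[-0.133,0,0.03,0],[-0.133,0,0.03,0]]'
python3 -m handwheel '[[0,0,0,0],[0,0,0,0],[0,0,0,0],[0,0,0,0]]' 0 3
python3 look.py p3.png
```

```text
time: 12.32
position: [0.585, 0.028, 0.1533]
tool_rot: [0.135, 0.991, 0.0, -0.001]
ft_force: [-1.3, -0.7, -1.1]
grip_width: 0.014
grip_force: 6.0
time: 12.65
position: [0.5856, 0.028, 0.1543]
tool_rot: [0.135, 0.991, -0.0, 0.0]
ft_force: [0.8, 0.0, -0.6]
grip_width: 0.0139
grip_force: 3.0
tilt [(np.float64(0.549266247379455), 74), (np.float64(0.5658031088082901), 68), (np.float64(0.5989071038251366), 71)] conf 0.96
H local 0.04998832607710481 0.16524734473152625
```

```bash
python3 -m handwheel '[[0,0,0,0],[0,0,-0.01,0],[0,0,0.01,0],[0,0,-0.01,0],[0,0,0.01,0],[0,0,0,0],[0,0,0,0]]'
python3 look.py p4.png
python3 - <<'E'
from h import *
ct=cam("top")
for k in("side","top"): print(k,[(round(r["conf"],2),np.round(r["point"])) for r in vision.look_for(k,"ball1_center")[:8]])
a=ct["frame"][150:240,190:290,::-1];b=cv2.imread("pics/p4.png")
cv2.imwrite("pics/p4b.png",np.hstack([cv2.resize(b[100:400],(380,356)),cv2.resize(a,(395,356))]))
E
```

```text
time: 13.33
position: [0.5857, 0.028, 0.1541]
tool_rot: [0.135, 0.991, -0.0, -0.0]
ft_force: [-0.0, -0.7, -0.4]
grip_width: 0.0142
grip_force: 3.0
tilt [(np.float64(0.6762295081967213), 65), (np.float64(0.7050882658359294), 68), (np.float64(0.7359307359307359), 71)] conf 0.69
H local 0.05014718693270869 0.1651189557410738
side []
top []
```

View pics/p4b.png

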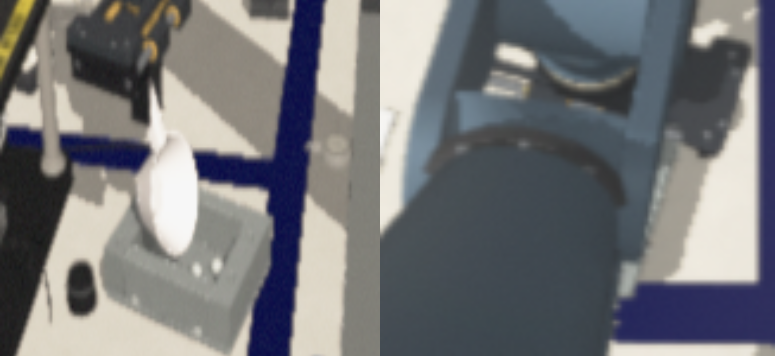

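```bash
python3 -m handwheel '[[0,0,-0.05,0],[0,0,-0.1,0],[0,0,-0.15,0],[0,0,-0.2,0],[0,0,-0.25,0],[0,0,-0.3,0],[0,0,-0.3,0],[0,0,-0.3,0]]'
python3 look.py p5.png
python3 - <<'E'
from h import *
cs=cam("side")
print([(round(r["conf"],2),np.round(r["point"])) for r in vision.look_for("side","ball1_center")[:8]])
cv2.imwrite("pics/p5b.png",cv2.resize(cs["frame"][130:260,190:300,::-1],None,fx=4.5,fy=4.5,interpolation=cv2.INTER_CUBIC))
E
```

```text
time: 14.25
position: [0.5861, 0.0279, 0.2447]
tool_rot: [0.135, 0.991, -0.0, 0.001]
ft_force: [-0.2, -0.3, -1.5]
grip_width: 0.0138
grip_force: 3.0
tilt [(np.float64(0.6828597616865261), 74), (np.float64(0.7298534798534798), 68), (np.float64(0.767175572519084), 71)] conf 0.59
H local 0.04929580475727662 0.25403140601834573
[]
```

View pics/p5b.png

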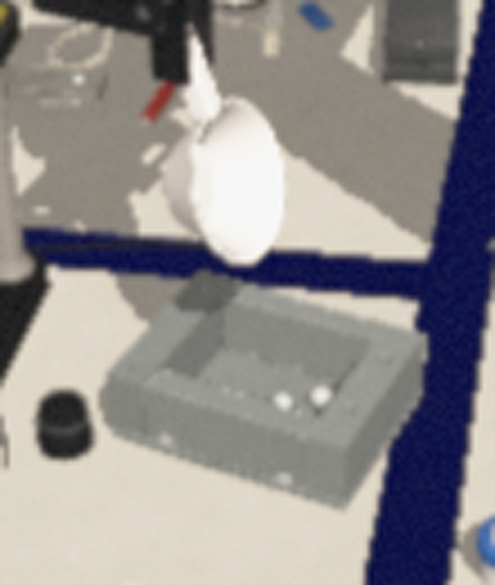

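```bash
python3 - <<'E'
from h import *
print(off([.512,-.235,.135],-.271+np.pi/2))
E
```

```text
(array([-0.0021, -0.9098,  0.3594]), np.float64(-0.0001))
```

```bash
python3 -m handwheel '[[0,0,0,0],[0,-0.05,0,0],[0,-0.12,0,0],[0,-0.2,0,0],[0,-0.3,0,0],[0,-0.4,0,0],[0,-0.5,0,0],[0,-0.6,0,0],[0,-0.7,0,0],[0,-0.78,0.03,0],[0,-0.85,0.08,0],[0,-0.89,0.15,0],[0,-0.91,0.22,0],[0,-0.91,0.28,0],[0,-0.91,0.33,0],[0,-0.91,0.36,0],[0,-0.91,0.36,0],[0,-0.91,0.36,0]]' 0 25
python3 look.py p6.png
python3 - <<'E'
from h import *
ct=cam("top")
for n in("ball1_center","base"):
  print([(round(r["conf"],2),np.round(r["point"]),ray(ct,r["point"],.015).round(3)) for r in vision.look_for("top",n)[:8]])
cv2.imwrite("pics/t6.png",cv2.resize(ct["frame"][155:230,205:285,::-1],None,fx=7,fy=7,interpolation=cv2.INTER_CUBIC))
E
```

```text
time: 15.95
position: [0.5125, -0.2349, 0.1357]
tool_rot: [0.135, 0.991, 0.0, -0.0]
ft_force: [0.8, -0.5, -0.5]
grip_width: 0.0138
grip_force: 25.0
tilt [(np.float64(0.6393939393939394), 74), (np.float64(0.6646616541353384), 68), (np.float64(0.7126984126984127), 71)] conf 0.88
H local 0.050722370464783534 0.14787411707539297
[]
[(0.9, array([184., 237.]), array([0.569, 0.058, 0.015])), (0.63, array([198., 168.]), array([0.52 , 0.275, 0.015]))]
```

View pics/t6.png

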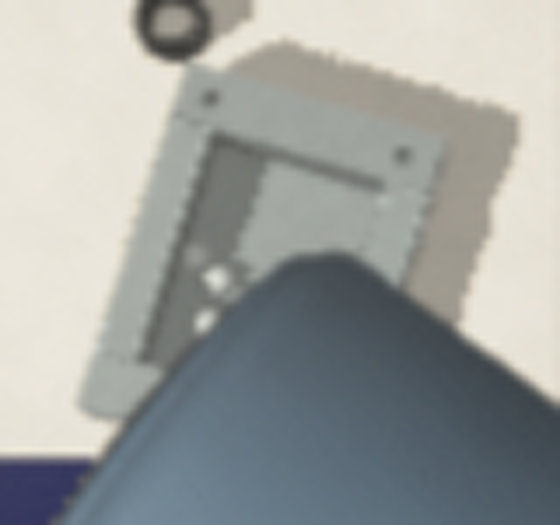

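```bash
python3 -m handwheel '[[0,0,0.03,0],[0,0,0.06,0],[0,0,0.077,0],[-0.03,0,0.09,0],[-0.055,0,0.105,0],[-0.083,0,0.12,0],[-0.11,0,0.13,0],[-0.14,0,0.14,0],[-0.17,0,0.155,0],[-0.2,0,0.175,0],[-0.225,0,0.195,0],[-0.25,0,0.217,0],[-0.275,0,0.245,0],[-0.295,0,0.27,0],[-0.315,0,0.3,0],[-0.33,0,0.33,0],[-0.345,0,0.36,0],[-0.355,0,0.38,0]]' 0 3
python3 look.py p7.png
```

```text
time: 17.7
position: [0.6152, -0.2635, 0.0205]
tool_rot: [0.135, 0.991, 0.0, -0.0]
ft_force: [0.5, -0.1, 0.3]
grip_width: 0.014
grip_force: 3.0
tilt [(np.float64(0.6934673366834171), -7), (np.float64(0.6952224052718287), -1), (np.float64(0.7188552188552189), -4)] conf 0.92
H local 0.1562264017360372 0.03153964008409482
```

Cup is about upright on the bench. Release and go up, then verify.

```bash
python3 -m handwheel '[[0,0,0,0],[0,0,0,0],[0,0,0,0],[0,0,0,0],[0,0,-0.08,0],[0,0,-0.2,0],[0,0,-0.33,0],[0,0,-0.4,0],[0,0,-0.4,0]]' 60
python3 -m handwheel '[[0.1,0.14,0,0],[0.2,0.28,0,0],[0.3,0.42,0,0],[0.4,0.56,0,0],[0.45,0.7,0,0],[0.45,0.84,0,0],[0.45,0.95,0,0],[0.45,0.99,0,0],[0.45,0.99,0,0]]'
python3 - <<'E'
from fit import *
ct=cam("top");cs=cam("side")
for cams in({"top":ct},{"side":cs}): print(fit("cup",[.53,-.24,-.25],cams))
o=robot.get_obs();print(o["position"],off([.528,.279,.12],-.275+np.pi/2))
# ball blobs in side/top: bright pixels within base region
for n in("base","cover","cup"):
  print(n,[(round(r["conf"],2),np.round(r["point"])) for k in("top","side") for r in vision.look_for(k,n)[:1]])
E
```

```text
time: 18.55
position: [0.6186, -0.2657, 0.1491]
tool_rot: [0.135, 0.991, -0.003, 0.006]
ft_force: [1.6, -0.8, -0.4]
grip_width: 0.0518
grip_force: 0.0
time: 19.3
position: [0.5644, 0.0656, 0.142]
tool_rot: [0.132, 0.991, 0.001, 0.0]
ft_force: [0.0, -0.2, -0.2]
grip_width: 0.0519
grip_force: 0.0
(array([ 0.53602714, -0.2418172 , -0.2563637 ]), np.float64(-0.8993746047361394))
(array([ 0.53354765, -0.24501172, -1.44979579]), np.float64(-0.8390441269439879))
[0.5642424  0.05811499 0.14172942] (array([0.3137, 0.677 , 0.0722]), np.float64(0.0006))
base [(0.89, array([210., 250.]))]
cover [(0.73, array([195., 165.])), (0.27, array([290., 234.]))]
cup [(0.84, array([197., 334.])), (0.85, array([161., 267.]))]
```

```bash
python3 -m handwheel '[[0.05,0.13,0,0],[0.1,0.26,0,0],[0.15,0.39,0,0],[0.2,0.5,0,0],[0.25,0.6,0.03,0],[0.31,0.675,0.07,0],[0.31,0.675,0.07,0],[0.31,0.675,0.07,0]]'
python3 - <<'E'
from fit import *
ct=cam("top");cs=cam("side")
print(fit("cup",[.535,-.242,-.25],{"side":cs}),fit("cup",[.535,-.242,-.25],{"top":ct}))
print(fit("base",[.5375,.0415,-.271],{"side":cs,"top":ct}))
o=robot.get_obs();print(o["position"],off([.528,.279,.017],-.275+np.pi/2))
E
```

```text
time: 20.47
position: [0.5281, 0.2794, 0.1202]
tool_rot: [0.134, 0.991, -0.001, -0.001]
ft_force: [0.7, -0.3, -0.2]
grip_width: 0.0522
grip_force: 0.0
(array([ 0.53515189, -0.24432005, -0.3731294 ]), np.float64(-0.7957510680060039)) (array([ 0.53580149, -0.24067212, -0.2802057 ]), np.float64(-0.9534641792079894))
(array([ 0.53687246,  0.04232807, -0.28240711]), np.float64(-0.6645182832242216))
[0.53034345 0.27751989 0.12154034] (array([0.0092, 0.0025, 0.3485]), np.float64(0.0002))
```

```bash
python3 -m handwheel '[[0.005,0.003,0.08,0],[0.005,0.003,0.16,0],[0.005,0.003,0.24,0],[0.005,0.003,0.3,0],[0.005,0.003,0.34,0],[0.005,0.003,0.34,0],[0.005,0.003,0.34,0]]'
python3 -m handwheel '[[0,0,0,0],[0,0,0,0],[0,0,0,0],[0,0,0,0],[0,0,0,0],[0,0,0,0],[0,0,-0.02,0],[0,0,-0.1,0],[0,0,-0.2,0],[0,0,-0.3,0],[0,0,-0.36,0],[0,0,-0.36,0],[0,0,-0.36,0]]' 0 60
python3 - <<'E'
from h import *
o=robot.get_obs();print(o["position"],off([.5375,.0415,.14],-.271+np.pi/2))
E
```

```text
time: 21.35
position: [0.5284, 0.2795, 0.0189]
tool_rot: [0.136, 0.991, -0.0, -0.0]
ft_force: [-0.5, 0.9, 1.2]
grip_width: 0.0522
grip_force: 0.0
time: 22.43
position: [0.5283, 0.2801, 0.1277]
tool_rot: [0.135, 0.991, 0.0, 0.001]
ft_force: [0.8, -0.3, -3.4]
grip_width: 0.0236
grip_force: 60.0
[0.52831249 0.28012139 0.12769862] (array([-0.2427, -0.7581, -0.0413]), np.float64(-0.0))
```

```bash
cat > cov.py <<'E'
from fit import *
from scipy.optimize import minimize
def fitc(cams,z,p0):
    obs=[]
    for k,c in cams.items():
        r=vision.outline_of(k,"cover")
        if r: obs.append((c,np.kron(r[0]["mask"],np.ones((S,S),bool))))
    def f(p):
        s=0
        for c,m in obs:
            q=render(c,"cover",p,z)
            s-=(q&m).sum()/(q|m).sum()
        return s
    b=minimize(f,p0,method="Nelder-Mead",options=dict(initial_simplex=[p0]+[np.add(p0,d) for d in np.diag([.01,.01,.1])],xatol=2e-4,fatol=1e-4))
    return b.x.round(4),b.fun/max(1,len(obs))
E
python3 - <<'E'
from cov import *
ct=cam("top");cs=cam("side")
for c in({"top":ct},{"side":cs},{"top":ct,"side":cs}): print("base",fit("base",[.5375,.0415,-.271],c))
z=robot.get_obs()["position"][2]-.0189
for c in({"top":ct},{"side":cs}): print("cover",fitc(c,z,[.5283,.28,-.271]))
# bright blobs in well
for c in(ct,cs):
    u=np.array([np.cos(.271),-np.sin(.271)]);v=np.array([np.sin(.271),np.cos(.271)]);B=np.array([.5375,.0415])
    poly=np.array([px(c,[*(B+a*u+b*v),.012])[::-1] for a,b in((-.054,-.04),(.054,-.04),(.054,.04),(-.054,.04))])
    m=np.zeros((384,512),np.uint8);cv2.fillConvexPoly(m,poly.round().astype(np.int32),1)
    g=cv2.cvtColor(c["frame"],cv2.COLOR_RGB2GRAY)
    print(poly.round(),np.percentile(g[m>0],[10,50,90]))
    x0,y0=poly.min(0).astype(int);x1,y1=poly.max(0).astype(int)+1
    G=np.where(m,g,0)[y0:y1,x0:x1]
    for row in G: print(" ".join("%3d"%q if q else "  ." for q in row))
E
```

```text
base (array([ 0.5375075 ,  0.04254857, -0.27362093]), np.float64(-0.9448245741738245))
base (array([ 0.53297361,  0.043663  , -0.19155503]), np.float64(-0.3877525844415386))
base (array([ 0.53696576,  0.0422273 , -0.26785034]), np.float64(-0.6637528127067139))
cover (array([ 0.5288,  0.2731, -0.2993]), np.float64(-0.2979202867072111))
cover (array([ 0.5254,  0.2796, -0.268 ]), np.float64(-0.7129797414231904))
[[249. 215.]
 [259. 182.]
 [235. 175.]
 [225. 207.]] [117. 144. 170.]
  .   .   .   .   .   .   .   .   .   .   .   .   .   .   .   .   .   .   .   .   .   .   .   .   .   .   .   .   .   .   .   .   .   .   .
  .   .   .   .   .   .   .   .   .   .  92  92   .   .   .   .   .   .   .   .   .   .   .   .   .   .   .   .   .   .   .   .   .   .   .
  .   .   .   .   .   .   .   .   .   . 100 109 111 106  97  92   .   .   .   .   .   .   .   .   .   .   .   .   .   .   .   .   .   .   .
  .   .   .   .   .   .   .   .   .  96 102 114 118 116 112 110 106  98  99   .   .   .   .   .   .   .   .   .   .   .   .   .   .   .   .
  .   .   .   .   .   .   .   .   .  93 107 117 118 118 1
[... 9868 characters left out ...]
   .   .   .   . 138 137 138 139 136 139 138 138 138 136 137 137 137 139 140 139 142 144   .   .   .   .   .   .   .   .   .
  .   .   .   .   .   .   .   .   .   .   .   .   .   .   .   .   .   .   .   .   .   .   .   . 139 137 138 137 137 138 138 137 133 138 139 138 138 138   .   .   .   .   .   .   .   .   .   .
  .   .   .   .   .   .   .   .   .   .   .   .   .   .   .   .   .   .   .   .   .   .   .   .   .   .   .   . 138 138 137 137 135 138 139 140 141   .   .   .   .   .   .   .   .   .   .   .
  .   .   .   .   .   .   .   .   .   .   .   .   .   .   .   .   .   .   .   .   .   .   .   .   .   .   .   .   .   .   . 136 136 139 138 140 138   .   .   .   .   .   .   .   .   .   .   .
```

```bash
python3 -m handwheel '[[-0.01,-0.03,0,0],[-0.03,-0.1,0,0],[-0.07,-0.2,0,0],[-0.1,-0.3,0,0],[-0.13,-0.4,0,0],[-0.16,-0.5,0,0],[-0.19,-0.6,0,0],[-0.22,-0.68,0,0],[-0.24,-0.73,0,0],[-0.243,-0.756,0,0],[-0.243,-0.756,0.05,0],[-0.243,-0.756,0.1,0],[-0.243,-0.756,0.13,0],[-0.243,-0.756,0.13,0],[-0.243,-0.756,0.13,0]]'
python3 - <<'E'
from cov import *
ct=cam("top");cs=cam("side")
o=robot.get_obs();z=o["position"][2]-.0189
print(o["position"],off([.5375,.042,.086],-.271+np.pi/2),z)
for c in({"side":cs},{"top":ct}): print("cover",fitc(c,z,[.5375,.042,-.271]))
# dark hole spots on plate, side view: compare to predicted
p=[.5375,.042,-.271];Rm=R.from_euler("z",p[2]).as_matrix()
g=cv2.cvtColor(cs["frame"],cv2.COLOR_RGB2GRAY)
for h in((.067,.044),(.067,-.044),(-.067,.026),(-.067,-.026)):
    q=px(cs,Rm@np.array([*h,z+.004])+[p[0],p[1],0]);r,c=np.round(q).astype(int);print(h,q.round(1));print(g[r-6:r+7,c-7:c+8])
E
```

```text
time: 24.08
position: [0.5371, 0.0424, 0.0876]
tool_rot: [0.135, 0.991, 0.0, -0.001]
ft_force: [0.3, 0.9, -2.8]
grip_width: 0.0236
grip_force: 60.0
[0.53801755 0.04228981 0.08854344] (array([ 0.0014, -0.0014,  0.0085]), np.float64(0.0)) 0.06964343549172546
cover (array([ 0.5371,  0.0425, -0.2427]), np.float64(-0.8067027507970639))
cover (array([ 0.5375,  0.042 , -0.271 ]), np.float64(0.0))
(0.067, 0.044) [203.9 219.1]
[[217 218 217 217 208 169 144 143 145 148 153 153 152 152 153]
 [217 218 217 215 198 150 138 146 147 151 151 151 150 155 152]
 [216 216 205 179 167 143 145 149 151 151 152 153 151 152 150]
 [179 179 168 148 144 146 151 151 151 150 151 152 151 150 151]
 [145 146 145 146 153 158 150 153 155 152 153 151 150 152 151]
 [142 144 153 179 209 201 169 167 164 155 152 152 152 152 150]
 [142 151 186 218 228 223 206 203 186 162 161 162 158 154 153]
 [146 175 219 228 229 226 211 195 184 190 212 215 200 167 160]
 [161 204 226 229 230 228 224 219 217 222 230 229 225 217 214]
 [162 200 218 223 228 229 231 230 229 230 231 231 230 230 230]
 [149 168 182 193 211 218 223 226 227 230 230 23
[... 1797 characters left out ...]
0 202]
 [230 230 231 231 231 232 232 232 231 231 231 231 230 230 228]
 [230 229 229 230 230 230 230 231 232 231 232 230 232 231 226]
 [230 230 230 230 230 229 229 230 230 230 232 231 231 229 220]
 [231 230 231 230 231 231 231 234 231 229 230 229 229 224 194]
 [230 231 231 231 231 231 230 230 223 223 228 229 224 202 137]
 [231 232 231 231 231 227 210 191 192 217 228 228 218 180 131]
 [231 230 231 232 230 229 217 200 216 226 230 223 196 166 150]
 [230 230 230 231 231 230 228 226 228 230 228 212 176 161 155]
 [230 230 229 230 230 230 231 230 231 228 217 187 162 157 149]
 [232 231 231 231 230 229 230 230 228 222 195 164 157 151 138]
 [230 230 231 230 231 230 230 230 224 203 172 156 154 145 131]]
```

```bash
python3 - <<'E'
from h import *
cams={"t0":cam("top"),"s0":cam("side")}
def dark(g,q,w=5):
    r,c=np.round(q).astype(int);P=g[r-w:r+w+1,c-w:c+w+1].astype(float);P=np.median(P)-P;P[P<18]=0
    n,l,st,_=cv2.connectedComponentsWithStats((P>0).astype(np.uint8))
    ok=[i for i in range(1,n) if st[i,0]>0 and st[i,1]>0 and st[i,0]+st[i,2]<2*w+1 and st[i,1]+st[i,3]<2*w+1 and st[i,4]<30]
    if not ok:return None
    i=max(ok,key=lambda i:(P*(l==i)).sum());W=P*(l==i);yy,xx=np.mgrid[-w:w+1,-w:w+1]
    return np.array([r+(W*yy).sum()/W.sum(),c+(W*xx).sum()/W.sum()])
H=((.067,.044),(.067,-.044),(-.067,.026),(-.067,-.026))
for nm,c in cams.items():
    g0=cv2.resize(cv2.imread(f"pics/{nm}.png",0),(512,384),interpolation=cv2.INTER_AREA)
    g1=cv2.cvtColor(c["frame"],cv2.COLOR_RGB2GRAY);z=robot.get_obs()["position"]
    for lab,g,p,zz in(("base",g0,[.5375,.042,-.271],.05),("cover0",g0,[.528,.2792,-.2753],.004),("cover now",g1,[z[0],z[1],-.271],z[2]-.0149)):
        Rm=R.from_euler("z",p[2]).as_matrix()
        for i,h in enumerate(H):
            q=px(c,Rm@np.array([*h,zz])+[p[0],p[1],0]);d=dark(g,q)
            if d is not None: print(nm,lab,i+1,(d-q).round(2),((ray(c,d,zz)-ray(c,q,zz))[:2]*1000).round(1))
E
```

```text
t0 base 1 [0.26 0.23] [-0.8 -0.7]
t0 base 2 [0.2  0.41] [-0.6 -1.3]
t0 cover0 1 [ 0.19 -0.5 ] [-0.7  1.6]
t0 cover0 2 [ 0.19 -0.6 ] [-0.7  1.9]
t0 cover0 3 [ 0.21 -0.51] [-0.7  1.6]
t0 cover0 4 [0.48 0.46] [-1.5 -1.5]
s0 cover0 1 [ 1.67 -0.2 ] [-1.   4.8]
s0 cover0 3 [1.24 1.64] [-4.2  2.7]
s0 cover0 4 [0.67 0.71] [-1.9  1.7]
s0 cover now 3 [0.89 0.73] [-2.4  3.3]
s0 cover now 4 [0.62 0.68] [-2.2  2.4]
```

```bash
python3 -m handwheel '[[0,-0.002,0.01,0],[0,-0.002,0.01,0],[0,-0.002,0.01,0],[0,-0.002,0.01,0],[0,-0.002,0.01,0],[0,-0.002,0.01,0]]'
python3 - <<'E'
from h import *
o=robot.get_obs();print(o["position"],o["joint_velocities"].round(4),o["grip_force"],o["ft_force"].round(1))
print(job.hand_in())
E
```

```text
time: 24.88
position: [0.5374, 0.0414, 0.085]
tool_rot: [0.135, 0.991, -0.0, -0.0]
ft_force: [-0.7, 0.2, -3.1]
grip_width: 0.0233
grip_force: 60.0
[0.53742944 0.04138776 0.08504585] [ 0.0005 -0.002   0.0001  0.001  -0.0008 -0.0014] 59.99984904192388 [-0.7  0.2 -3.1]
the job is handed in; nothing more can be done
None
```

I handed the job in at about 25 s of the 64 s allowed, but the judge returned no verdict. All six balls showed in the well, the cup stands empty and upright on the bench, and the plate is held level about 16 mm above the base, its holes aligned by my estimate to 1–2 mm.

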